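Shut the guard and start the chain machine

TASK

Set the chain-forming machine going: push its clear sliding guard fully shut with your fingertips, and only then press the green start button lightly, well over half way in, for a moment, and let it come back out. Do not press the red stop button, the black jog button or the red emergency-stop mushroom; leave the spool, bowl and brush where they are, and finish with your hand clear.

Things in the scene. Friction and masses are not known exactly. Their poses are not given: they have to be found in the camera images.
- machine: grey-green bench chain-forming machine, fixed; origin at bench level, front faces its -x; spans x -150..150, y -305..265 mm. Plinth top 70 mm high. At y -305..-80 the control desk slopes up from 87 mm (front) to 120 mm, then a flat ledge (x 50..145). At y -83 a bulkhead, 157 mm high; beyond it (+y) the guard on its rails, and behind the guard (x above 65) gear case and flywheel, to 183 mm
- guard (a joint): clear plastic guard with aluminium edges, 150 mm (x) by 172 mm (y) by 78 mm high, its underside 78 mm and its top 156 mm above the bench; slides along the machine's y axis. 0 = fully shut against the bulkhead (hard stop), grows as it opens to +y, 0.14 = fully open (m). It moves stiffly (about 2 N) and stays where it is left
- guard_push (a point): centre of the outer face of the black push plate on the guard's +y end, 121 mm above the bench; the plate is 100 mm wide (x) and 56 mm high (z), standing 6 mm proud of the end panel. Moves with the guard; axes as the machine's; push towards -y. The space beyond it on the +y side is free down to the rails (78 mm above the bench)
- start_base: steel ring that holds the green start button, 30 mm across; origin at the desk's surface, on the button's axis; x and y along the machine's
- start (a joint): green (start) push button on the sloped desk of the machine: round cap 24 mm across in a 30 mm steel ring; joint 0 = out (at rest), 0.008 = fully down (m); the switch inside makes half way down (4 mm). A spring pushes it back out: 1.6 N to start, 4.4 N half way, 7.2 N fully down
- start_top (a point): centre of the top of the green start button's cap, 15.5 mm above the desk at rest (its ring: 6 mm); moves with the cap. z axis points out of the desk, 10 degrees off vertical, leaning to the machine's front (-x); the cap moves along it. The three buttons stand in a row along the machine's y, 60 mm apart, in any order, about 110 mm above the bench
- stop (a joint): red (stop) push button on the sloped desk of the machine: round cap 24 mm across in a 30 mm steel ring; joint 0 = out (at rest), 0.008 = fully down (m); the switch inside makes half way down (4 mm). A spring pushes it back out: 1.6 N to start, 4.4 N half way, 7.2 N fully down
- stop_top (a point): centre of the top of the red stop button's cap, 15.5 mm above the desk at rest (its ring: 6 mm); moves with the cap. z axis points out of the desk, 10 degrees off vertical, leaning to the machine's front (-x); the cap moves along it. The three buttons stand in a row along the machine's y, 60 mm apart, in any order, about 110 mm above the bench
- jog (a joint): black (jog) push button on the sloped desk of the machine: round cap 24 mm across in a 30 mm steel ring; joint 0 = out (at rest), 0.008 = fully down (m); the switch inside makes half way down (4 mm). A spring pushes it back out: 1.6 N to start, 4.4 N half way, 7.2 N fully down
- jog_top (a point): centre of the top of the black jog button's cap, 15.5 mm above the desk at rest (its ring: 6 mm); moves with the cap. z axis points out of the desk, 10 degrees off vertical, leaning to the machine's front (-x); the cap moves along it. The three buttons stand in a row along the machine's y, 60 mm apart, in any order, about 110 mm above the bench
- estop (a joint): red mushroom emergency stop, 40 mm across, on a yellow 60 mm square plate at the desk's rear outer corner, 90 mm further from the front than the row of buttons; 0 = out, 0.006 = pressed (m)
- estop_top (a point): centre of the top of the emergency-stop mushroom, 37 mm above the desk's surface
- spool: loose brass wire spool, 52 mm across, 42 mm high, standing on the ledge behind the control desk; origin at the centre of its underside
- bowl: loose green plastic bowl, 120 mm across, 55 mm high, on the bench near the guard end of the machine; origin at the centre of its underside
- brush: loose brush with an orange handle, 180 mm long, lying on the bench beyond the control desk's end; origin at its underside, handle to its -x
There are look-alikes about, which are no part of the job. Of the things shaped like the spool, the brass one is meant.

How it is judged:
By the outcome, as a careful person would: the job done as asked, in the order asked, and still so for the second after the job is handed in, with the robot touching nothing.
It also fails if it takes over 38 s, if anything falls off the work surface, if the arm or the gripper's body presses on something with over 40 N, if the wrist force passes 120 N, or if a joint passes its speed limit or range.

ROBOT

A 6-joint arm with a two-finger parallel gripper is mounted at the origin on the work surface. World frame = base frame: x ahead of the robot, y to its left, z up, the work surface at z = 0. Lengths are in m, angles in rad, forces in N, time in s.
With the tool pointing down it reaches from about 0.4 to 0.825 m from the base axis. Payload 7 kg.
Tool frame: the origin (TCP) lies midway between the tips of the shut fingers; the grasp point (between the pads) lies 19 mm behind it; z points along the fingers, y is the line along which they close (so a half turn about z gives the same grasp; the last joint's range is limited). The gripper opens to 85 mm and grips with 20 to 120 N. Pads are 22 mm wide; open, the fingers measure 114 mm over their backs; the gripper's body (76 mm by 85 mm) begins 54 mm behind the grasp point. The pads swing forward as they close: fully open they stand 13 mm farther back than shut.
Start: joints at [1.463, 0.359, 0.012, 0, -1.224, -0.288], TCP at [0.26, 0.623, 0.231] pointing down, gripper open.
Joint ranges: [-3.07, 3.07], [-1.43, 2.12], [-1.02, 1.25], [-3.03, 1.67], [-3.05, -0], [-3.03, 3.03]. Speed limits (rad/s): [2.39, 2.39, 3.01, 3.14, 3.14, 3.14].

INTERFACE

Orientations are given as a 3x3 rotation matrix whose columns are the frame's x, y, z axes.
In Python, from bench import robot, cams, sign_off gives the robot as it stands. The module is installed in compiled form; this text tells all that it offers.
- The arm moves only by the tool step_arm, never from a script. Its argument "series" is text: rows parted by semicolons, each of 7 numbers parted by spaces: the turn, a rotation vector about the tool's x, y, z in rad, then the shift along the tool's x, y, z in cm, then the finger opening in cm, from 0 to 8.54. A call has 1 to 12 rows; each row is the pose to reach, as a shift and turn from the pose commanded when the call began, along the tool's axes at that moment; what a row does not reach only later rows make up. A row lasts 1/10 s, in which the tool goes at most 50 mm and 8.59 degrees, less where a joint would pass 70% of its speed; a pose out of reach is approached as far as the arm can. A call with a gripper value outside its range is refused whole. The fingers move at their own pace and stop on an object; "force" is the grip in N (left out, the last holds). Time passes only in rows, so rows that repeat a pose let the fingers close. It gives the time, the measured TCP pose, the force, the opening and the grip force at its end, in the units of the state.
- robot.get_state(): the state, without advancing time (a new reading comes with each control period).
- cams.camera(name): name is "side" or "top"; returns the picture (384x512x3 uint8, red, green, blue); there is no depth.
- cams.get_calibration(name): a dict with "K" (3x3 intrinsics, pixels), "R" (3x3) and "t" (3): a world point X has camera coordinates R X + t. Camera axes: x right, y down, z forward; pixel columns grow to the right and rows downward; lengths in m; the calibration is good to about 2 mm. A picture is of the moment at which its call begins. get_calibration takes no time and is no camera call.
- sign_off(): hands the job in; it is judged then, once.
Trained networks look in the newest picture that a camera, given by its name, has taken for a name from the list of things; names that differ only in an ending like _2 or _b are one class to them, and where a whole thing is asked for, a point or a joint stands for the part that bears it (a point fixed in the world has none). Each returns a list of dicts, best first, with "score" (0 to 1); they miss things now and then, are a little off and sometimes report something else, mostly with a low value. They report only what shows in the picture. A call takes as long as a camera call. They do not tell look-alikes from the thing itself.
- cams.search_frame(camera, name): "centre" ([x, y, z] in m, in world coordinates, good to about 4 mm: the middle of the surface that is visible of it).
- cams.regions_of(camera, name): "pixels" (384x512 bool, what is visible of it).
The state is a dict: "clock": time; "joint_pos": joint angles; "joint_vel": joint speeds; "joint_torque": joint torques, N m; "position": TCP position; "orientation": TCP orientation; "contact_force": force on the tool from outside, world axes, zero at the start; "moment": the same for the moment, N m; "opening": opening from 0.0 (shut) to 1.0 (fully open); "gripper_force": force on a finger pad.
Only numpy, scipy, OpenCV 4.12 (cv2) and the standard library are available. Lean on these libraries where they do the work, as an engineer would, in place of code of your own. Each camera call takes 0.05 s, during which the arm holds its last target. There are 200 camera calls.

## Working session

There is one attempt and no reset: what is moved stays moved. The work goes in short steps, Python scripts to look and compute and a tool call to move; the robot and the scene stay as the last step left them, time stands still between calls to the robot, and variables do not carry over. Pictures are saved under pics/ and viewed, at most 10 in all, crops included, and the job is handed in when it is done.

Besides the shell and the picture viewer there is one more tool, called as name(argument=value, ...) on one line, values as JSON. step_arm: Moves the arm, as the interface text tells. Its arguments: {"type":"object","properties":{"series":{"type":"string"},"force":{"type":"number"}},"required":["series"]}

```bash
mkdir -p pics; python3 - <<'E'
from bench import robot,cams
import cv2,numpy as np
for c in("side","top"):
    im=cams.camera(c); cv2.imwrite(f"pics/{c}0.png",im[...,::-1])
    k=cams.get_calibration(c); print(c,np.round(k["K"],1).tolist(),np.round(k["R"],3).tolist(),np.round(k["t"],3))
    P=lambda X:(lambda u:np.round(u[:2]/u[2]))(k["K"]@(k["R"]@X+k["t"]))
    for n in["machine","guard_push","start_base","start_top","stop_top","jog_top","estop_top","spool","bowl","brush","guard"]:
        for d in cams.search_frame(c,n)[:3]: print(n,round(d["score"],2),np.round(d["centre"],3),P(np.array(d["centre"])))
s=robot.get_state();print(s["clock"],s["orientation"],s["opening"])
E
```

```text
side [[499.3, 0.0, 263.7], [0.0, 499.3, 192.0], [0.0, 0.0, 1.0]] [[0.761, -0.649, 0.016], [-0.306, -0.38, -0.873], [0.573, 0.659, -0.488]] [-0.473  0.28   1.097]
machine 0.62 [ 0.5   -0.08   0.102] [248. 219.]
guard_push 0.91 [0.489 0.091 0.156] [206. 177.]
start_top 0.66 [0.444 0.449 0.035] [133. 175.]
start_top 0.55 [ 0.544 -0.231  0.141] [303. 225.]
start_top 0.41 [ 0.465 -0.17   0.11 ] [261. 236.]
stop_top 0.47 [ 0.465 -0.229  0.108] [277. 248.]
estop_top 0.76 [ 0.544 -0.232  0.144] [303. 224.]
spool 0.77 [ 0.646 -0.118  0.147] [300. 192.]
spool 0.63 [ 0.757 -0.257  0.03 ] [364. 237.]
bowl 0.83 [0.445 0.446 0.036] [134. 175.]
brush 0.69 [ 0.466 -0.352  0.018] [312. 306.]
brush 0.32 [ 0.465 -0.113  0.11 ] [246. 226.]
guard 0.2 [0.49  0.089 0.156] [207. 177.]
top [[373.0, 0.0, 260.1], [0.0, 373.0, 194.5], [0.0, 0.0, 1.0]] [[-0.0, -1.0, 0.006], [-0.987, -0.001, -0.164], [0.164, -0.005, -0.987]] [-0.007  0.596  1.141]
machine 0.97 [0.546 0.009 0.114] [255. 207.]
guard_push 0.76 [0.522 0.108 0.156] [220. 214.]
start_base 0.65 [ 0.467 -0.164  0.113] [313. 234.]
start_top 0.52 [ 0.467 -0.159  0.112] [311. 234.]
start_top 0.24 [ 0.554 -0.228  0.147] [336. 203.]
stop_top 0.57 [ 0.468 -0.223  0.112] [333. 233.]
jog_top 0.5 [ 0.47  -0.105  0.112] [293. 233.]
estop_top 0.72 [ 0.553 -0.229  0.147] [336. 204.]
estop_top 0.34 [0.55  0.013 0.117] [253. 206.]
spool 0.8 [ 0.778 -0.166  0.043] [309. 140.]
spool 0.77 [ 0.769 -0.073  0.038] [280. 143.]
spool 0.69 [ 0.757 -0.245  0.042] [333. 146.]
bowl 0.66 [0.444 0.437 0.018] [121. 243.]
brush 0.94 [ 0.48  -0.342  0.014] [363. 232.]
guard 0.8 [0.522 0.11  0.157] [220. 214.]
1.2 [[ 9.22686252e-01 -3.85551657e-01  2.38597195e-06]
 [-3.85551657e-01 -9.22686252e-01 -1.83982553e-05]
 [ 9.29498133e-06  1.60559018e-05 -1.00000000e+00]] 0.9982012328933646
```

View pics/side0.png

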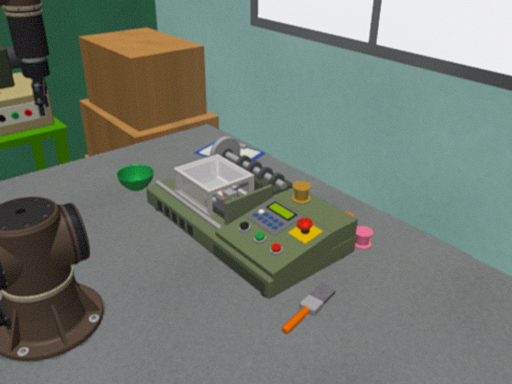

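View pics/top0.png

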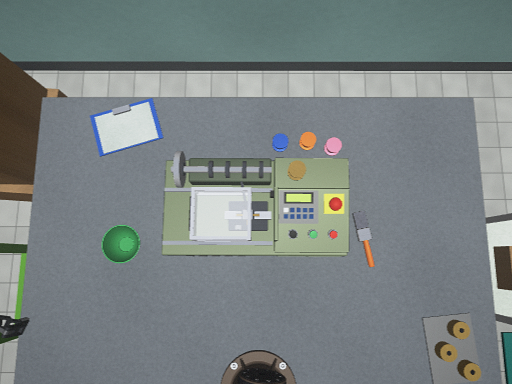

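The top view shows the machine nearly square to the world. The jog, start and stop buttons are at about (293,234), (313,234) and (333,234), and the estop is at (335,204). The guard spans columns 190–252, open to the left.

Things that could be taken for the start button (side-view pixels): jog black (244,226), stop red (276,248), estop (304,226), green bowl (135,178). The green cap at (260,237) matches the description, so I'll check it in one crop.

```bash
cat > h.py <<'E'
import numpy as np
from bench import cams
def px(c,uv,z):
    k=cams.get_calibration(c);d=k["R"].T@np.linalg.solve(k["K"],[*uv,1]);o=-k["R"].T@k["t"];return o+d*(z-o[2])/d[2]
def proj(c,X):
    k=cams.get_calibration(c);u=k["K"]@(k["R"]@np.array(X)+k["t"]);return u[:2]/u[2]
E
python3 - <<'E'
import cv2,numpy as np
from h import *
a=cv2.imread("pics/top0.png")[140:265,155:355]; b=cv2.imread("pics/side0.png")[150:290,140:340]
cv2.imwrite("pics/crop.png",np.vstack([cv2.resize(a,None,fx=2.25*1.0,fy=2.25,interpolation=3),cv2.resize(b,None,fx=2.25,fy=2.25,interpolation=3)])[:600])
im=cv2.imread("pics/top0.png");h=cv2.cvtColor(im,cv2.COLOR_BGR2HSV)
def blob(c,box,lo,hi):
    h=cv2.cvtColor(cv2.imread(f"pics/{c}0.png"),cv2.COLOR_BGR2HSV);x,y,X,Y=box
    v,u=np.nonzero(cv2.inRange(h[y:Y,x:X],lo,hi));return np.array([u.mean()+x,v.mean()+y]),len(u)
for c,bx in(("top",(306,226,321,242)),("side",(252,229,269,243))):
    p,n=blob(c,bx,(50,130,60),(85,255,255));print("green",c,p,n,px(c,p,.115).round(4))
for c,bx in(("top",(326,226,341,242)),("side",(268,240,285,256))):
    p,n=blob(c,bx,(0,130,80),(8,255,255));print("red",c,p,n,px(c,p,.115).round(4))
p,n=blob("top",(287,228,299,242),(0,0,0),(180,255,45));print("blk",p,n,px("top",p,.115).round(4))
E
```

```text
green top [313.         236.16666667] 6 [ 0.4604 -0.1632  0.115 ]
green side [259.36538462 235.51923077] 52 [ 0.4603 -0.1711  0.115 ]
red top [333. 234.] 45 [ 0.4668 -0.2226  0.115 ]
red side [275.68115942 246.91304348] 69 [ 0.4595 -0.2305  0.115 ]
blk [nan nan] 0 [nan nan nan]<stdin>:8: RuntimeWarning: Mean of empty slice.
  ret = ret.dtype.type(ret / rcount)
```

View pics/crop.png

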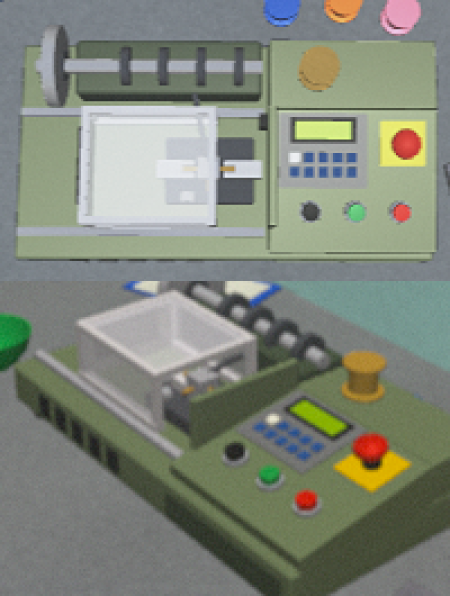

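The crop confirms it: the green cap sits between the black jog button (jog side, towards the guard) and the red stop. Top-view pixel is about (312.8,234.2) and side-view about (259.6,236.2). The guard's open-end edge is at top column ~190.5.

```bash
python3 - <<'E'
from h import *
from scipy.optimize import least_squares as L
def tri(a,b): r=L(lambda X:np.r_[proj("top",X)-a,proj("side",X)-b],[.47,-.1,.11]);return r.x.round(4),r.fun.round(2)
print("green",tri((312.8,234.2),(259.6,236.2)));print("red",tri((333,234),(275.8,247.3)));print("blk",tri((293,234),(244.4,225.8)))
C=lambda x,y:(155+x/2.25,140+y/2.25)
for n,x,y,z in(("gTL",82,107,.156),("gBL",79,226,.156),("gTR",216,108,.156),("gBR",215,224,.156),("mBL",16,258,.07),("mBR",434,258,.08),("mTL",22,42,.07),("bulk bot",275,226,.157)): print(n,px("top",C(x,y),z).round(4))
S=lambda x,y:(140+x/2.25,150+(y-281)/2.25)
for n,x,y in(("L",77,340),("back",177,292),("R",257,343),("front",160,400)):print("side",n,px("side",S(x,y),.156).round(4))
E
```

```text
green (array([ 0.4669, -0.1641,  0.1065]), array([ 0.04, -0.06, -0.05,  0.01]))
red (array([ 0.4667, -0.2238,  0.107 ]), array([-0.13,  0.19,  0.18, -0.03]))
blk (array([ 0.4673, -0.1049,  0.1063]), array([ 0.  , -0.01, -0.01,  0.  ]))
gTL [0.5987 0.193  0.156 ]
gBL [0.4461 0.1922 0.156 ]
gTR [0.5975 0.02   0.156 ]
gBR [0.4486 0.0207 0.156 ]
mBL [0.4066 0.2916 0.07  ]
mBR [ 0.4065 -0.2728  0.08  ]
mTL [0.7079 0.296  0.07  ]
bulk bot [ 0.4461 -0.0551  0.157 ]
side L [0.4254 0.1496 0.156 ]
side back [0.6012 0.1858 0.156 ]
side R [0.5909 0.0069 0.156 ]
side front [ 0.4205 -0.0311  0.156 ]
```

step_arm(series="0 0 0.1 3.2 2 0 0;0 0 0.2 6.4 4 0 0;0 0 0.3 9.6 6 0 0;0 0 0.4 12.8 8 0 0;0 0 0.5 16 9.9 0 0;0 0 0.6 19.2 11.9 0 0;0 0 0.7 22.4 13.9 0 0;0 0 0.8 25.6 15.9 0 0;0 0 0.9 28.8 17.9 0 0;0 0 1 32 19.9 0 0;0 0 1.1 35.2 21.9 0 0;0 0 1.175 38.4 23.8 0 0", force=40)

```text
clock: 2.4
position: [0.5235, 0.2538, 0.2316]
orientation: [[-0.004, -1.0, 0.0], [-1.0, 0.004, 0.0], [-0.0, -0.0, -1.0]]
contact_force: [0.2, 0.5, -0.1]
opening: 0.005
gripper_force: 0.0
```

step_arm(series="0 0 0 0 0 4 0;0 0 0 0 0 8 0;0 0 0 0 0 11 0;0 0 0 0 0 12.3 0;0 0 0 1.5 0 12.3 0;0 0 0 3 0 12.3 0;0 0 0 4.5 0 12.3 0;0 0 0 5.5 0 12.3 0;0 0 0 6.5 0 12.3 0")

```text
clock: 3.3
position: [0.5236, 0.1898, 0.1097]
orientation: [[-0.0, -1.0, 0.002], [-1.0, 0.0, 0.002], [-0.002, -0.002, -1.0]]
contact_force: [0.7, 2.9, 1.6]
opening: 0.001
gripper_force: 0.0
```

step_arm(series="0 0 0 1 0 0 0;0 0 0 2 0 0 0;0 0 0 3 0 0 0;0 0 0 4 0 0 0;0 0 0 4.3 0 0 0;0 0 0 4.6 0 0 0;0 0 0 4.8 0 0 0")

```text
clock: 4.0
position: [0.5228, 0.1449, 0.1082]
orientation: [[-0.001, -1.0, 0.001], [-1.0, 0.001, 0.005], [-0.005, -0.001, -1.0]]
contact_force: [-8.6, 25.2, 0.5]
opening: -0.0
gripper_force: 0.0
```

```bash
python3 - <<'E'
from h import *
from bench import robot
import cv2
a=cams.camera("top")[140:265,155:355];b=cams.camera("side")[130:290,140:340]
cv2.imwrite("pics/push.png",cv2.resize(np.hstack([a,b[20:145]]),None,fx=2,fy=2,interpolation=3)[...,::-1])
print(robot.get_state()["contact_force"],robot.get_state()["position"])
E
```

```text
[-5.2961707  16.53562668  0.28904335] [0.52278186 0.1449959  0.10819482]
```

View pics/push.png

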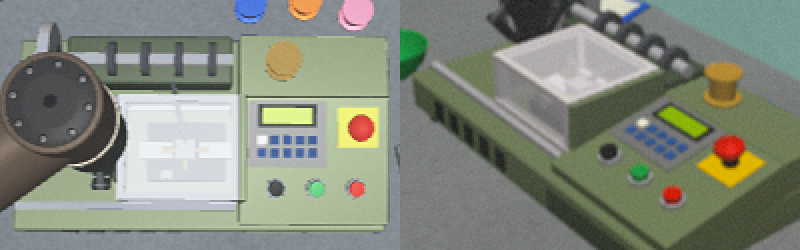

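The guard's edge now meets the bulkhead (crop column 240, i.e. top column 275), and the push reads 16 N against a stop, so it is shut. I'll retreat and go over to the start button.

step_arm(series="0 0 0 -2 0 0 0;0 0 0 -5 0 0 0;0 0 0 -5 0 -4 0;0 0 0 -5 0 -8 0;0 0 0 -5 0 -12 0;0 0 0 -1 1 -12.2 0;0 0 0 4 2 -12.2 0;0 0 0 9 3 -12.2 0;0 0 0 13.5 4 -12.2 0;0 0 0 18 5 -12.2 0;0 0 0 22.5 6.2 -12.2 0;0 0 0 27 6.2 -12.2 0")

```text
clock: 5.3
position: [0.4587, -0.1297, 0.2304]
orientation: [[0.0, -1.0, -0.001], [-1.0, -0.0, -0.0], [0.0, 0.001, -1.0]]
contact_force: [1.2, -0.3, 0.5]
opening: -0.001
gripper_force: 0.0
```

step_arm(series="0.06 0 0 2 0 2 0;0.12 0 0 3.6 0 5 0;0.1745 0 0 3.6 0 7 0;0.1745 0 0 3.6 0 9 0;0.1745 0 0 3.6 0 9 0")

```text
clock: 5.8
position: [0.4579, -0.1643, 0.1377]
orientation: [[-0.001, -0.986, 0.168], [-1.0, 0.001, -0.0], [0.0, -0.168, -0.986]]
contact_force: [0.1, -0.0, 0.3]
opening: 0.001
gripper_force: 0.0
```

```bash
python3 - <<'E'
from h import *
from bench import robot
import cv2
a=cams.camera("side")[130:280,160:360]
cv2.imwrite("pics/btn.png",cv2.resize(a,None,fx=4,fy=4,interpolation=3)[...,::-1])
p=robot.get_state()["position"];print(p,proj("side",p),(proj("side",p)-[160,130])*4)
E
```

```text
[ 0.45953359 -0.16417546  0.13938403] [257.38131317 225.82735539] [389.52525269 383.30942157]
```

View pics/btn.png

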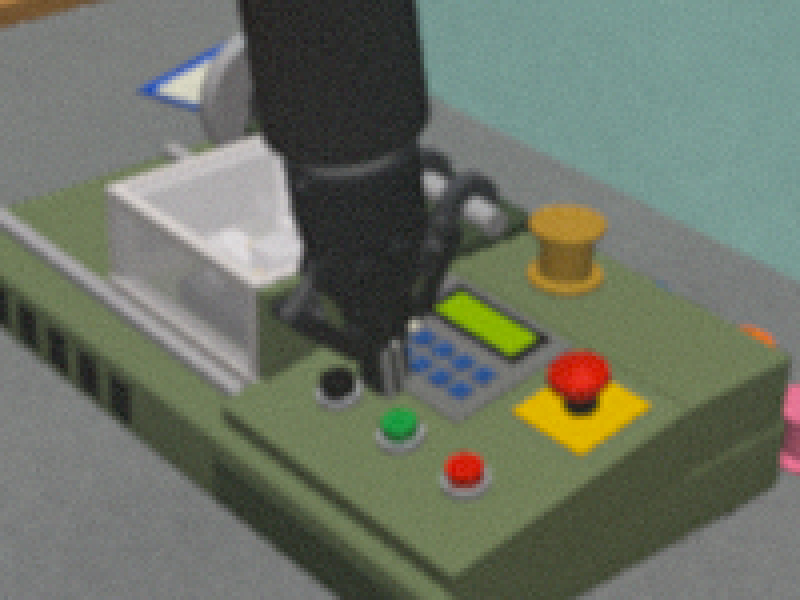

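The tip is above and in line with the green cap at (400,425), well clear of the black cap at (338,383) and the red cap at (465,468). The guard still looks shut.

step_arm(series="0 0 0 0 -0.2 1.2 0;0 0 0 0 -0.2 2.2 0;0 0 0 0 -0.2 2.6 0;0 0 0 0 -0.2 2.6 0;0 0 0 0 -0.2 2.6 0")

```text
clock: 6.35
position: [0.4675, -0.1638, 0.1154]
orientation: [[0.0, -0.985, 0.174], [-1.0, -0.0, -0.0], [0.0, -0.174, -0.985]]
contact_force: [-0.2, -0.7, 0.3]
opening: 0.001
gripper_force: 0.0
```

step_arm(series="0 0 0 0 0.05 0.2 0;0 0 0 0 0.05 0.3 0;0 0 0 0 0.05 0.3 0")

```text
clock: 6.65
position: [0.4674, -0.1639, 0.1122]
orientation: [[0.0, -0.985, 0.174], [-1.0, -0.0, -0.0], [0.0, -0.174, -0.985]]
contact_force: [-0.7, 1.6, 1.4]
opening: 0.001
gripper_force: 0.7
```

step_arm(series="0 0 0 0 0 0.1 0;0 0 0 0 0 0.2 0;0 0 0 0 0 0.2 0")

```text
clock: 6.95
position: [0.4678, -0.1639, 0.1101]
orientation: [[0.0, -0.985, 0.174], [-1.0, -0.0, -0.0], [0.0, -0.174, -0.985]]
contact_force: [-0.8, 1.6, 3.3]
opening: -0.001
gripper_force: 1.4
```

step_arm(series="0 0 0 0 0 0.2 0;0 0 0 0 0 0.38 0;0 0 0 0 0 0.38 0;0 0 0 0 0 0.38 0")

```text
clock: 7.35
position: [0.4684, -0.1639, 0.1064]
orientation: [[0.0, -0.985, 0.174], [-1.0, -0.0, -0.0], [0.0, -0.174, -0.985]]
contact_force: [-1.8, 0.2, 5.3]
opening: -0.004
gripper_force: 2.8
```

step_arm(series="0 0 0 0 0 0.05 0;0 0 0 0 0 0.05 0;0 0 0 0 0 -0.5 0;0 0 0 0 0 -2 0;0 0 0 0 0 -5 0;0 0 0 0 0 -9 0;0 0 0 0 0 -13 0;0 0 0 0 0 -13 0;0 0 0 0 0 -13 0")

```text
clock: 8.25
position: [0.4459, -0.1637, 0.2352]
orientation: [[-0.0, -0.984, 0.176], [-1.0, 0.0, 0.001], [-0.001, -0.176, -0.984]]
contact_force: [-0.4, 0.9, -1.6]
opening: 0.005
gripper_force: 0.0
```

```bash
python3 - <<'E'
from h import *
from bench import robot
import cv2
b=cams.camera("top")[140:280,150:400];a=cams.camera("side")[130:270,160:410]
cv2.imwrite("pics/end.png",cv2.resize(np.vstack([a,b]),None,fx=2.1,fy=2.1,interpolation=3)[...,::-1])
s=robot.get_state();print(s["clock"],s["position"],s["contact_force"])
E
```

```text
8.35 [ 0.44506646 -0.16375886  0.23334376] [-0.51897183 -0.81093518 -0.32926874]
```

View pics/end.png

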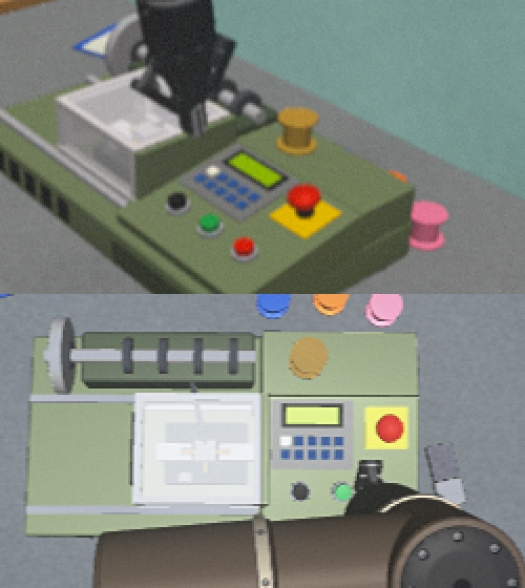

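The guard is shut against the bulkhead, the green button is back out, and the spool and brush are where they were. The hand is clear.

```bash
python3 -c "
from bench import sign_off;print(sign_off())"
```

```text
the job is handed in; nothing more can be done
None
```

Job handed in at about 8.4 s: I pushed the guard fully shut first, then pressed the green start button about 6 of its 8 mm and let it come back out, touching nothing else, and finished with the hand clear; no result was returned.

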